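# Find the tight spot on the trim saw's vise slide

## Task

The trim saw's vise carriage, the one with the black knob, drags somewhere along its rods. Stroke it slowly out until it rests on the far rubber buffer and then all the way back onto the home buffer, without slamming or leaning hard on either, feeling where it runs tight; then leave it standing in the middle of the tight spot and let go, so that I can polish the rod there. Leave the other things on the shelf where they are.

Things in the scene. Friction and masses are not known exactly. Their poses are not given: they have to be found in the camera images.
- slide: the slide's fixed frame: aluminium base plate 136 x 370 x 10 mm, a block 130 x 26 mm at each end (top 64 mm above the shelf). Origin: centre of the plate's underside, on the shelf; y runs along the rods from the home end (-y, robot's right) to the far end (+y, robot's left), x away from the robot, z up. Carriage centre at y = -85 mm just touches the home buffer, at +85 mm the far one.
- home_buffer (a point): inner face of the home end's black rubber buffer, 18 mm wide, 45 mm above the shelf, y = -135 mm of the slide; it meets the carriage's middle and yields about 1 mm per 3 N
- far_buffer (a point): inner face of the far end's equal buffer, y = +135 mm of the slide
- rods: two fixed steel rods, 16 mm thick, along y at x = -42 and +42 mm of the slide, axes 45 mm above the shelf; origin and axes as slide. They hold one unseen tight spot, about 30 mm long: the drag on the carriage swells from 2 N to about 7 to 13 N in its middle and fades again, alike both ways. Its middle is at a carriage y between -44 and +56 mm of the slide.
- carriage: the grey vise carriage, 124 mm (x) by 100 mm (y), 0.7 to 1.1 kg, sliding on the rods; origin at the middle of its underside, 26 mm above the shelf; axes as slide. It starts within 25 mm of the home buffer and stays wherever it is left. A stone vise stands on its far half, top 116 mm above the shelf; its screw and cross bar reach 82 mm to +y; all of it 35 mm or more from the knob's centre.
- knob (a point): middle of the grip of the upright black knob on the carriage: a round grip 30 mm across, 38 mm high (88 to 126 mm above the shelf), this point 108 mm above the shelf, at x = -44 mm, y = 0 of the carriage; it does not turn or bend. 35 mm around it, and all along y on either side of it, is clear down to the plate, 72 mm above the shelf.
- caliper: stainless steel caliper lying flat, 236 x 90 x 13 mm, beyond the slide; origin under its middle
- rhodochrosite: pink banded stone slice, 88 mm across, 11 mm thick, beyond the slide; origin under its centre
- saucer: white ceramic saucer, 128 mm across, with three agate eggs, 39 mm high in all, left of the slide; origin under its centre
- pick_holder: red plastic block 50 x 90 x 45 mm with four picks standing in it, 135 mm high in all, right of the slide; origin under its centre

How it is judged:
On the way, in this order (a step that is already met when the one before it is completed fails the run):
1. the carriage has been run out until it touches the far buffer (within 2 mm) (y of carriage in the frame of slide above 0.083 m), for 0.05 s.
2. the carriage has been run all the way back until it touches the home buffer (within 2 mm) (y of carriage in the frame of slide below -0.083 m), for 0.05 s.
At the end, for the whole second after the job is handed in: After a full stroke out to the far buffer and back to the home buffer, the carriage stands still and released in the middle of the tight spot, where the rod squeezes its bearing with more than 5.2 N: within about 7 mm of the tightest point (contact force between carriage and rods above 5.2 N and y of carriage in the frame of slide between -0.07 and 0.07 m and linear speed of carriage below 0.003 m/s); the robot touches nothing.
It fails at once if the carriage is pressed or slammed onto a buffer with more than 20 N (contact force between carriage and slide above 20 N).
It fails at once if the carriage is run faster than 0.2 m/s (linear speed of carriage above 0.2 m/s).
It fails at once if the caliper, slice, saucer or pick holder is pushed more than 15 mm (distance of any of caliper, rhodochrosite, saucer, pick_holder from where it was at the start of the episode above 0.015 m).
It also fails if it takes over 61 s, if anything falls off the work surface, if the arm or the gripper's body presses on something with over 40 N, if the wrist force passes 120 N, or if a joint passes its speed limit or range.

## Robot

A 7-joint arm with a two-finger parallel gripper is mounted at the origin on the work surface. World frame = base frame: x ahead of the robot, y to its left, z up, the work surface at z = 0. Lengths are in m, angles in rad, forces in N, time in s.
With the tool pointing down it reaches from about 0.4 to 0.85 m from the base axis. Payload 10.4 kg.
Tool frame: the origin (TCP) lies midway between the tips of the shut fingers; the grasp point (between the pads) lies 19 mm behind it (manip.tcp_to_grasp is the distance from the TCP to the grasp point, in m); x points along the fingers, y is the direction in which the jaws open and shut, and the axes are right-handed (so a half turn about x gives the same grasp; the last joint's range is limited). The gripper opens to 85 mm and grips with 20 to 120 N. Pads are 22 mm wide; open, the fingers measure 114 mm over their backs; the gripper's body (76 mm by 85 mm) begins 54 mm behind the grasp point. The pads swing forward as they close: fully open they stand 13 mm farther back than shut.
Start: joints at [-0.023, 0.332, -0.065, 1.46, 0.022, 1.35, -0.088], TCP at [0.625, 0, 0.231] pointing down, gripper open.
Joint ranges: [-2.6, 2.6], [-0.5, 2.12], [-1.47, 1.34], [0.16, 2.42], [-1.27, 4.41], [0.06, 2.06], [-2.6, 2.6]. Speed limits (rad/s): [2.22, 2.22, 2.79, 2.79, 3.14, 3.14, 3.14].

## Interface

Orientations are given as a unit quaternion [x, y, z, w].
In Python, from workcell import monitor, viewer, manip gives the robot as it stands. The module is installed in compiled form; this text tells all that it offers.
- The arm moves only by the tool send_rows, never from a script. Its arguments are lists of equal length, an entry for each row: "grip": the closure in counts, from 0 (fully open) to 255 (shut); "offset": the shift along the tool's x, y, z in mm, a list of three; "twist": the turn about the tool's x in degrees. In form: {"grip": [grip, ...], "offset": [[tx, ty, tz], ...], "twist": [twist, ...]}. A call has exactly 5 rows; each row is the pose to reach, as a shift and turn from the pose commanded when the call began, along the tool's axes at that moment; what a row does not reach only later rows make up. A row lasts 1/12 s, in which the tool goes at most 41.7 mm and 7.16 degrees, less where a joint would pass 70% of its speed; a pose out of reach is approached as far as the arm can. A call with a gripper value outside its range is refused whole. The fingers move at their own pace and stop on an object; "newtons" is the grip in N (left out, the last holds). Time passes only in rows, so rows that repeat a pose let the fingers close, or fill a call up. It gives the time, the measured TCP pose, the force and the opening at its end, in the units of the state.
- monitor.get_obs(): the state, without advancing time (a new reading comes with each control period).
- viewer.camera(name): name is "scene" or "side" or "wrist"; returns (picture, depth): 480x640x3 uint8, blue, green, red; 480x640 float32, m along the optical axis (not along the pixel's ray), 0 where there is no reading.
- viewer.camera_model(name): a dict with "camera_matrix" (3x3 intrinsics, pixels), "R" (3x3) and "t" (3): a world point X has camera coordinates R X + t; the wrist camera has in their place "mount" (4x4, takes a point from camera to tool coordinates, whose origin is the TCP and whose axes are the tool frame's). Camera axes: x right, y down, z forward; pixel columns grow to the right and rows downward; lengths in m; the calibration is good to about 2 mm. The wrist camera is an equidistant fisheye: a pixel r from the principal point sees the ray r / f radians off the axis. A picture is of the moment at which its call begins: read the wrist's pose just before it. camera_model takes no time and is no camera call.
- manip.hand_in(): hands the job in, once; it reports no verdict.
Trained networks look in the newest picture that a camera, given by its name, has taken for a name from the list of things; names that differ only in an ending like _2 or _b are one class to them, and where a whole thing is asked for, a point or a joint stands for the part that bears it (a point fixed in the world has none). Each returns a list of dicts, best first, with "score" (0 to 1); they miss things now and then, are a little off and sometimes report something else, mostly with a low value. They report only what shows in the picture. A call takes as long as a camera call.
- viewer.recognise(target, camera): "box" ([left, top, width, height] in pixels, round what is visible of it).
- viewer.regions_of(target, camera): "region" (480x640 bool, what is visible of it) and "box" ([left, top, width, height] in pixels, round what is visible of it).
- viewer.spot_point(target, camera): "position" ([column, row] in pixels: a listed point, or the origin of a listed thing).
The state is a dict: "clock": time; "joint_pos": joint angles; "joint_velocities": joint speeds; "tau": joint torques, N m; "position": TCP position; "ee_rot": TCP orientation; "ft_force": force on the tool from outside, world axes, zero at the start; "torque": the same for the moment, N m; "grip_width": opening from 0.0 (shut) to 1.0 (fully open).
Only numpy, scipy, OpenCV 4.12 (cv2) and the standard library are available. Lean on these libraries where they do the work, as an engineer would, in place of code of your own. Each camera call takes 0.05 s, during which the arm holds its last target.

## Working session

There is one attempt and no reset: what is moved stays moved. The work goes in short steps, Python scripts to look and compute and a tool call to move; the robot and the scene stay as the last step left them, time stands still between calls to the robot, and variables do not carry over. Pictures are saved under pics/ and viewed, and the job is handed in when it is done.

Besides the shell and the picture viewer there is one more tool, called after "Emit:" as a command line: name --pt "numbers of a row" for each row, then --argument value for the rest. send_rows: Moves the arm, as the interface text tells. Its arguments: {"type":"object","properties":{"grip":{"type":"array","items":{"type":"number"}},"offset":{"type":"array","items":{"type":"array","items":{"type":"number"}}},"twist":{"type":"array","items":{"type":"number"}},"newtons":{"type":"number"}},"required":["grip","offset","twist"]}

```bash
mkdir -p pics; cat > h.py <<'E'
import numpy as np, cv2
from workcell import monitor, viewer, manip
from scipy.spatial.transform import Rotation as Ro
def w(cam,px,depth=None,z=None):
    m=viewer.camera_model(cam);K=np.array(m['camera_matrix']);R=np.array(m['R']);t=np.array(m['t'])
    r=np.linalg.inv(K)@np.array([px[0],px[1],1.]);c=-R.T@t;d=R.T@r
    if z is not None: return c+d*(z-c[2])/d[2]
    return R.T@(r*depth-t)
E
python3 - <<'E'
from h import *
s=monitor.get_obs();print(s, manip.tcp_to_grasp)
for c in("scene","side"):
    p,d=viewer.camera(c);cv2.imwrite(f'pics/{c}0.png',p);np.save(c+'0.npy',d)
    for n,z in(('knob',.108),('carriage',.026),('slide',0),('home_buffer',.045),('far_buffer',.045)):
        r=viewer.spot_point(n,c)
        for q in r[:2]: print(c,n,q['score'],q['position'],w(c,q['position'],z=z).round(4))
E
```

```text
{'clock': 0.0, 'joint_pos': array([-0.02257151,  0.33288574, -0.06476169,  1.46095784,  0.02160133,
        1.34991426, -0.08848553]), 'joint_velocities': array([-0.00241202,  0.0034402 ,  0.00191155,  0.00058359,  0.0004879 ,
       -0.00107252,  0.00103741]), 'tau': array([ 4.98105128e-04, -6.25449800e+01,  4.97091911e-02, -3.91610491e+01,
        1.63588714e-02,  9.83294769e-03, -6.01235030e-06]), 'position': array([6.24610074e-01, 1.23148983e-05, 2.30499550e-01]), 'ee_rot': array([ 0.49960369,  0.50037084, -0.50036307,  0.49966186]), 'ft_force': array([-0.03187878, -0.48145214, -0.77642041]), 'torque': array([-0.00196463,  0.0416875 ,  0.00408843]), 'grip_width': 0.9999970443119925} 0.0187
scene knob 0.81 [304.2, 214.0] [ 0.5349 -0.0008  0.108 ]
scene carriage 0.93 [298.1, 247.6] [ 0.5692 -0.0075  0.026 ]
scene slide 0.63 [317.1, 268.6] [0.6003 0.0506 0.    ]
scene home_buffer 0.89 [272.3, 231.4] [ 0.5511 -0.0804  0.045 ]
scene far_buffer 0.82 [360.0, 285.3] [0.6628 0.1708 0.045 ]
side knob 0.81 [373.6, 230.7] [0.5262 0.0051 0.108 ]
side carriage 0.57 [353.6, 253.3] [ 0.5727 -0.0108  0.026 ]
side slide 0.23 [330.5, 231.6] [ 0.6592 -0.1283  0.    ]
side home_buffer 0.88 [369.5, 230.7] [ 0.5494 -0.0898  0.045 ]
side far_buffer 0.73 [295.1, 291.2] [0.6581 0.1806 0.045 ]
side far_buffer 0.57 [273.6, 266.5] [0.7306 0.1112 0.045 ]
```

View pics/scene0.png

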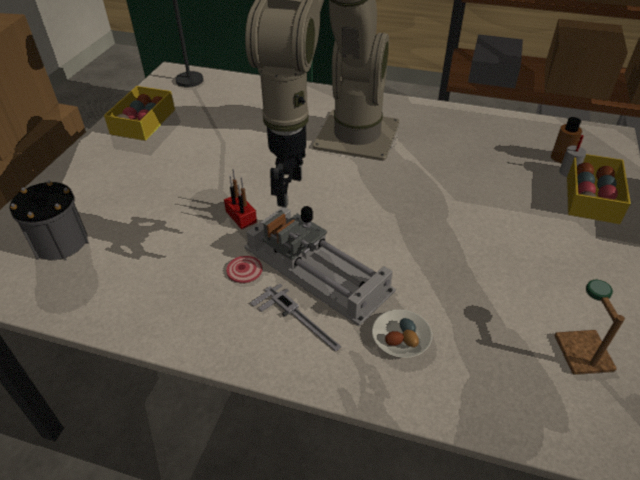

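View pics/side0.png

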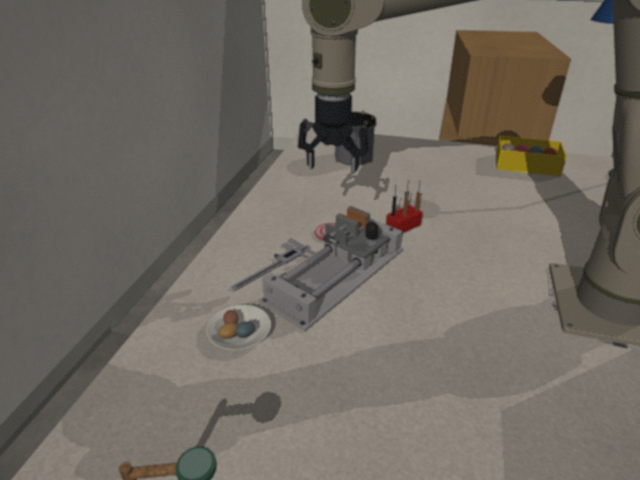

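```bash
python3 - <<'E'
from h import *
h=np.array([.5503,-.085]);f=np.array([.6605,.1757]);print(np.degrees(np.arctan2(*(f-h)[::-1])),np.linalg.norm(f-h),(f+h)/2)
print(Ro.from_quat([.5,.5,-.5,.5]).as_matrix().round(2))
s=monitor.get_obs()
p,d=viewer.camera('wrist');cv2.imwrite('pics/w0.png',p)
m=viewer.camera_model('wrist');print(m)
K=np.array(m['camera_matrix']);M=np.array(m['mount']);R=Ro.from_quat(s['ee_rot']).as_matrix()
for n,z in(('knob',.108),('carriage',.026),('slide',0),('home_buffer',.045),('far_buffer',.045)):
    for q in viewer.spot_point(n,'wrist')[:2]:
        v=(np.array(q['position'])-K[:2,2])/K[0,0];r=np.linalg.norm(v);c=np.r_[v/r*np.sin(r),np.cos(r)]
        dd=R@M[:3,:3]@c;o=R@M[:3,3]+s['position'];print(n,q['score'],q['position'],(o+dd*(z-o[2])/dd[2]).round(4))
E
```

```text
67.0858260046545 0.28303450319704837 [0.6054  0.04535]
[[ 0.  1.  0.]
 [ 0.  0. -1.]
 [-1.  0.  0.]]
{'camera_matrix': array([[371.64829954,   0.        , 320.67085587],
       [  0.        , 371.64829954, 231.96026504],
       [  0.        ,   0.        ,   1.        ]]), 'mount': array([[ 3.94505910e-04, -2.84510633e-01,  9.58672804e-01,
        -1.42580186e-01],
       [ 9.99999210e-01, -1.03219770e-03, -7.17843267e-04,
         5.28926760e-05],
       [ 1.19377390e-03,  9.58672329e-01,  2.84510001e-01,
        -7.21491616e-02],
       [ 0.00000000e+00,  0.00000000e+00,  0.00000000e+00,
         1.00000000e+00]])}
knob 0.83 [198.6, 219.0] [0.5313 0.0037 0.108 ]
carriage 0.95 [262.7, 212.7] [ 0.5686 -0.0115  0.026 ]
slide 0.57 [295.0, 146.1] [0.5992 0.0508 0.    ]
home_buffer 0.88 [236.9, 275.5] [ 0.5428 -0.0698  0.045 ]
far_buffer 0.98 [360.5, 15.0] [0.66   0.1729 0.045 ]
```

The scene view shows the slide diagonal: the knob at about (306,214), the home end near the red pick holder, and the far end towards the saucer at (370,290). I'll refine the yaw and centre from depth.

```bash
python3 - <<'E'
from h import *
d=np.load('scene0.npy');m=viewer.camera_model('scene');K=np.array(m['camera_matrix']);R=np.array(m['R']);t=np.array(m['t'])
v,u=np.mgrid[:480,:640];r=np.stack([(u-K[0,2])/K[0,0],(v-K[1,2])/K[1,1],np.ones_like(u)],-1)*d[...,None]
P=(r-t)@R
for seed in ['base']:
    for c in [(0.60,0.049)]:
        for yaw in np.radians(np.arange(60,75,1)): pass
yx=np.array([np.cos(np.radians(67)),np.sin(np.radians(67))]);xx=np.array([yx[1],-yx[0]])
Q=P[...,:2]-np.array([.602,.049]);a=Q@xx;b=Q@yx
sel=(d>0)&(abs(a)<.085)&(abs(b)<.21)&(P[...,2]>.057)&(P[...,2]<.071)&(abs(b)>.14)
for nm,s in(('far',sel&(b>0)),('home',sel&(b<0))):
    pts=P[s][:,:2];print(nm,s.sum(),P[s][:,2].mean(),cv2.minAreaRect((pts*1000).astype(np.float32)),a[s].min(),a[s].max(),b[s].min(),b[s].max())
kn=(d>0)&(np.linalg.norm(P[...,:2]-[.531,.003],axis=-1)<.03)&(P[...,2]>.085)&(P[...,2]<.14)
print(kn.sum(),P[kn].mean(0),P[kn].max(0),P[kn].min(0), np.median(P[kn&(P[...,2]>.122)],axis=0))
p=cv2.imread('pics/w0.png')
for n in('slide','knob'):
    pass
cv2.imwrite('pics/w0b.png',p)
E
```

```text
far 565 0.06276656461760943 ((669.2587890625, 195.52020263671875), (27.926071166992188, 133.9182891845703), 64.82621765136719) -0.06201666302250847 0.071237750751394 0.14621935292597724 0.17678989285931812
home 254 0.06295795183941853 ((536.2478637695312, -93.91140747070312), (28.918100357055664, 134.57774353027344), 65.78411865234375) -0.07192214284504583 0.06266133041696942 -0.17233889816817172 -0.14186734272604257
183 [0.53910384 0.00731378 0.11264634] [0.54973153 0.01965063 0.12802992] [ 0.52162692 -0.00821642  0.08873401] [0.53312538 0.00446473 0.12435388]
```

View pics/w0.png

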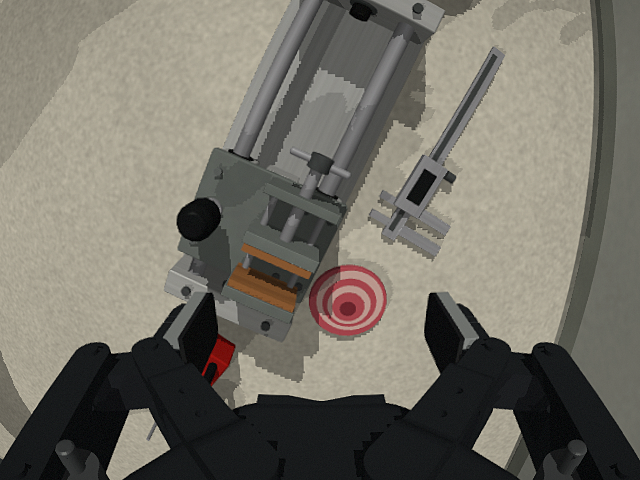

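Emit:
send_rows --grip '[0,0,0,0,0]' --pt "0 -10 -1" --pt "0 -20 -1" --pt "0 -30 -2" --pt "0 -40 -2" --pt "0 -46 -2" --twist '[-6,-13,-20,-27,-33]' --newtons 40

```text
clock: 1.32
position: [0.5782, 0.0021, 0.2314]
ee_rot: [0.335, 0.622, -0.335, 0.623]
ft_force: [0.3, 0.2, 0.4]
grip_width: 0.999
```

```bash
cat >> h.py <<'E'
def st():
    s=monitor.get_obs();R=Ro.from_quat(s['ee_rot']).as_matrix();p=s['position']
    yx=np.array([np.cos(np.radians(65.3)),np.sin(np.radians(65.3))]);xx=np.array([yx[1],-yx[0]])
    q=p[:2]-np.array([.6027,.0508])
    print('t',round(s['clock'],2),'p',p.round(4),'slide x,y',(q@xx).round(4),(q@yx).round(4),'yawToolY',np.degrees(np.arctan2(R[1,1],R[0,1])).round(2),'down',R[:,0].round(3),'j',s['joint_pos'].round(2),'g',round(s['grip_width'],3),'F',s['ft_force'].round(2),'Fslide x,y',(s['ft_force'][:2]@xx).round(2),(s['ft_force'][:2]@yx).round(2))
    return s,R
E
python3 - <<'E'
from h import *
st()
print(w('scene',(241,215),z=.04))
E
```

```text
t 1.32 p [0.5782 0.0021 0.2314] slide x,y -0.0019 -0.0545 yawToolY 33.37 down [-0. -0. -1.] j [ 0.04  0.23 -0.14  1.58  0.03  1.33  0.47] g 0.999 F [0.27 0.16 0.41] Fslide x,y 0.18 0.26
[ 0.51044586 -0.18181863  0.04      ]
```

Emit:
send_rows --grip '[0,0,0,0,0]' --pt "0 -8 -5" --pt "0 -16 -11" --pt "0 -24 -17" --pt "0 -32 -22" --pt "0 -38 -26.5" --twist '[-6,-13,-20,-26,-32]'

```text
clock: 1.73
position: [0.5321, 0.0034, 0.2314]
ee_rot: [0.151, 0.691, -0.151, 0.691]
ft_force: [0.4, -0.2, -0.3]
grip_width: 0.997
```

```bash
python3 - <<'E'
from h import *
s,R=st()
p,d=viewer.camera('wrist');cv2.imwrite('pics/w1.png',p)
m=viewer.camera_model('wrist')
K=np.array(m['camera_matrix']);M=np.array(m['mount'])
for n,z in(('knob',.108),('carriage',.026),('home_buffer',.045),('far_buffer',.045)):
    for q in viewer.spot_point(n,'wrist')[:2]:
        v=(np.array(q['position'])-K[:2,2])/K[0,0];r=np.linalg.norm(v);c=np.r_[v/r*np.sin(r),np.cos(r)]
        dd=R@M[:3,:3]@c;o=R@M[:3,3]+s['position'];X=(o+dd*(z-o[2])/dd[2]);print(n,q['score'],q['position'],X.round(4),'tool',(R.T@(X-s['position'])*1000).round(1))
E
```

```text
t 1.73 p [0.5321 0.0034 0.2314] slide x,y -0.0444 -0.0725 yawToolY 65.3 down [ 0. -0. -1.] j [ 0.09  0.14 -0.2   1.7   0.03  1.31  1.02] g 0.997 F [ 0.44 -0.15 -0.28] Fslide x,y 0.46 0.05
knob 0.85 [318.7, 217.4] [0.5272 0.0037 0.108 ] tool [123.4  -1.8  -4.6]
carriage 0.95 [320.2, 241.3] [ 0.5685 -0.0143  0.026 ] tool [205.4  -0.9  40.5]
carriage 0.73 [583.7, 259.1] [0.7251 0.2659 0.026 ] tool [205.4 319.1  65.6]
home_buffer 0.98 [252.1, 247.2] [ 0.5414 -0.0727  0.045 ] tool [186.4 -65.3  40.2]
far_buffer 0.71 [519.6, 247.7] [0.6569 0.1728 0.045 ] tool [186.4 206.1  42.5]
far_buffer 0.34 [320.7, 220.0] [ 0.5446 -0.0027  0.045 ] tool [186.4  -0.3  13.9]
```

View pics/w1.png

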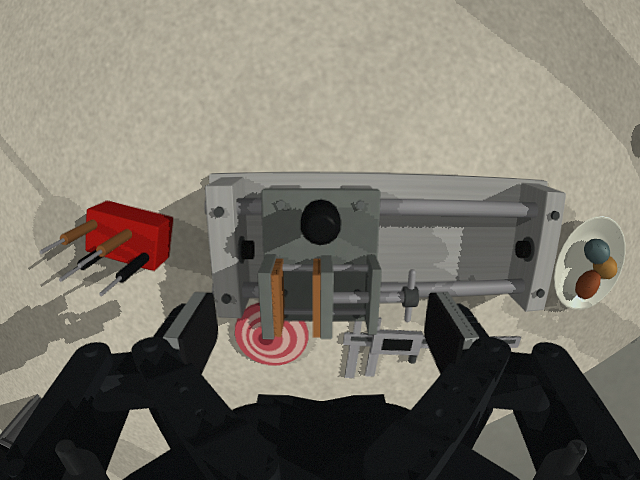

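The wrist view shows the knob at (320,222), centred between the fingers, with clear space below them. Descending.

Emit:
send_rows --grip '[0,0,0,0,0]' --pt "20 0 -0.5" --pt "40 0 -1" --pt "60 0 -1.5" --pt "80 0 -1.5" --pt "95 0 -1.5" --twist '[0,0,0,0,0]'

```text
clock: 2.4
position: [0.5312, 0.0042, 0.1346]
ee_rot: [0.154, 0.691, -0.154, 0.69]
ft_force: [0.0, 0.1, -0.8]
grip_width: 1.001
```

Emit:
send_rows --grip '[0,0,0,0,0]' --pt "12 0 0" --pt "24 0 0" --pt "36 0 0" --pt "45 0 0" --pt "45 0 0" --twist '[0,0,0,0,0]'

```text
clock: 2.82
position: [0.5305, 0.0041, 0.0894]
ee_rot: [0.153, 0.691, -0.153, 0.689]
ft_force: [0.2, -0.4, -0.2]
grip_width: 0.998
```

```bash
python3 - <<'E'
from h import *
st()
E
```

```text
t 2.82 p [0.5305 0.0041 0.0894] slide x,y -0.0461 -0.0726 yawToolY 64.98 down [-0.002 -0.    -1.   ] j [ 0.08  0.27 -0.2   1.86  0.06  1.02  0.99] g 0.998 F [ 0.18 -0.4  -0.2 ] Fslide x,y 0.33 -0.28
```

Emit:
send_rows --grip '[40,80,110,130,140]' --pt "0 0 0" --pt "0 0 0" --pt "0 0 0" --pt "0 0 0" --pt "0 0 0" --twist '[0,0,0,0,0]' --newtons 40

```text
clock: 3.23
position: [0.5317, 0.0042, 0.0918]
ee_rot: [0.153, 0.69, -0.153, 0.691]
ft_force: [0.7, -1.4, -0.1]
grip_width: 0.449
```

Emit:
send_rows --grip '[148,156,164,172,180]' --pt "0 0 0" --pt "0 0 0" --pt "0 0 0" --pt "0 0 0" --pt "0 0 0" --twist '[0,0,0,0,0]'

```text
clock: 3.65
position: [0.5314, 0.0041, 0.0916]
ee_rot: [0.153, 0.69, -0.153, 0.69]
ft_force: [-1.9, -0.9, 5.1]
grip_width: 0.331
```

Emit:
send_rows --grip '[190,200,200,200,200]' --pt "0 0 0" --pt "0 0 0" --pt "0 0 0" --pt "0 0 0" --pt "0 0 0" --twist '[0,0,0,0,0]'

```text
clock: 4.07
position: [0.5314, 0.0041, 0.0916]
ee_rot: [0.153, 0.69, -0.153, 0.69]
ft_force: [-2.4, 0.7, 5.9]
grip_width: 0.334
```

```bash
python3 - <<'E'
from h import *
st()
E
```

```text
t 4.07 p [0.5314 0.0041 0.0916] slide x,y -0.0452 -0.0722 yawToolY 65.0 down [ 0. -0. -1.] j [ 0.08  0.26 -0.2   1.86  0.06  1.02  0.99] g 0.334 F [-2.44  0.68  5.89] Fslide x,y -2.5 -0.4
```

Emit:
send_rows --grip '[200,200,200,200,200]' --pt "0 2 0" --pt "0 4 0" --pt "0 6 0" --pt "0 8 0" --pt "0 10 0" --twist '[0,0,0,0,0]'

```text
clock: 4.48
position: [0.5357, 0.0133, 0.0916]
ee_rot: [0.153, 0.69, -0.153, 0.69]
ft_force: [-1.8, -1.0, 6.2]
grip_width: 0.334
```

Emit:
send_rows --grip '[200,200,200,200,200]' --pt "0 2 0" --pt "0 4 0" --pt "0 6 0" --pt "0 8 0" --pt "0 10 0" --twist '[0,0,0,0,0]'

```text
clock: 4.9
position: [0.5399, 0.0223, 0.0916]
ee_rot: [0.153, 0.69, -0.153, 0.69]
ft_force: [-3.2, -0.3, 5.9]
grip_width: 0.33
```

```bash
python3 - <<'E'
from h import *
st()
E
```

```text
t 4.9 p [0.5399 0.0223 0.0916] slide x,y -0.0452 -0.0521 yawToolY 65.0 down [ 0. -0. -1.] j [ 0.06  0.28 -0.21  1.84  0.07  1.03  0.96] g 0.33 F [-3.24 -0.34  5.86] Fslide x,y -2.8 -1.66
```

Emit:
send_rows --grip '[200,200,200,200,200]' --pt "0 1.2 0" --pt "0 2.4 0" --pt "0 3.6 0" --pt "0 4.8 0" --pt "0 6 0" --twist '[0,0,0,0,0]'

```text
clock: 5.32
position: [0.5421, 0.0272, 0.0916]
ee_rot: [0.153, 0.69, -0.153, 0.69]
ft_force: [-5.7, -2.3, 6.7]
grip_width: 0.334
```

Emit:
send_rows --grip '[200,200,200,200,200]' --pt "0 1.2 0" --pt "0 2.4 0" --pt "0 3.6 0" --pt "0 4.8 0" --pt "0 6 0" --twist '[0,0,0,0,0]'

```text
clock: 5.73
position: [0.5443, 0.0318, 0.0916]
ee_rot: [0.153, 0.691, -0.154, 0.69]
ft_force: [-7.2, -5.3, 9.8]
grip_width: 0.334
```

Emit:
send_rows --grip '[200,200,200,200,200]' --pt "0 1.2 0" --pt "0 2.4 0" --pt "0 3.6 0" --pt "0 4.8 0" --pt "0 6 0" --twist '[0,0,0,0,0]'

```text
clock: 6.15
position: [0.5468, 0.0371, 0.0916]
ee_rot: [0.153, 0.691, -0.154, 0.69]
ft_force: [-6.8, -5.0, 10.4]
grip_width: 0.332
```

Emit:
send_rows --grip '[200,200,200,200,200]' --pt "0 1.2 0" --pt "0 2.4 0" --pt "0 3.6 0" --pt "0 4.8 0" --pt "0 6 0" --twist '[0,0,0,0,0]'

```text
clock: 6.57
position: [0.5495, 0.043, 0.0916]
ee_rot: [0.153, 0.691, -0.154, 0.69]
ft_force: [-5.2, -4.3, 8.7]
grip_width: 0.335
```

Emit:
send_rows --grip '[200,200,200,200,200]' --pt "0 1.2 0" --pt "0 2.4 0" --pt "0 3.6 0" --pt "0 4.8 0" --pt "0 6 0" --twist '[0,0,0,0,0]'

```text
clock: 6.98
position: [0.5523, 0.0492, 0.0916]
ee_rot: [0.153, 0.69, -0.153, 0.69]
ft_force: [-3.2, -1.6, 6.6]
grip_width: 0.33
```

Emit:
send_rows --grip '[200,200,200,200,200]' --pt "0 1.2 0" --pt "0 2.4 0" --pt "0 3.6 0" --pt "0 4.8 0" --pt "0 6 0" --twist '[0,0,0,0,0]'

```text
clock: 7.4
position: [0.555, 0.055, 0.0916]
ee_rot: [0.153, 0.69, -0.153, 0.69]
ft_force: [-2.9, -1.3, 6.0]
grip_width: 0.333
```

Emit:
send_rows --grip '[200,200,200,200,200]' --pt "0 1.2 0" --pt "0 2.4 0" --pt "0 3.6 0" --pt "0 4.8 0" --pt "0 6 0" --twist '[0,0,0,0,0]'

```text
clock: 7.82
position: [0.5576, 0.0605, 0.0916]
ee_rot: [0.153, 0.69, -0.153, 0.69]
ft_force: [-2.6, -1.3, 5.0]
grip_width: 0.333
```

Emit:
send_rows --grip '[200,200,200,200,200]' --pt "0 1.2 0" --pt "0 2.4 0" --pt "0 3.6 0" --pt "0 4.8 0" --pt "0 6 0" --twist '[0,0,0,0,0]'

```text
clock: 8.23
position: [0.5601, 0.0659, 0.0916]
ee_rot: [0.153, 0.69, -0.153, 0.69]
ft_force: [-2.2, -0.7, 5.8]
grip_width: 0.333
```

```bash
python3 - <<'E'
from h import *
st()
E
```

```text
t 8.23 p [0.5601 0.0659 0.0916] slide x,y -0.045 -0.0041 yawToolY 65.0 down [ 0. -0. -1.] j [-0.01  0.33 -0.23  1.78  0.08  1.04  0.87] g 0.333 F [-2.2  -0.73  5.76] Fslide x,y -1.69 -1.58
```

Emit:
send_rows --grip '[200,200,200,200,200]' --pt "0 2 0" --pt "0 4 0" --pt "0 6 0" --pt "0 8 0" --pt "0 10 0" --twist '[0,0,0,0,0]'

```text
clock: 8.65
position: [0.5644, 0.075, 0.0917]
ee_rot: [0.153, 0.69, -0.153, 0.69]
ft_force: [-2.6, -0.0, 6.1]
grip_width: 0.335
```

Emit:
send_rows --grip '[200,200,200,200,200]' --pt "0 2 0" --pt "0 4 0" --pt "0 6 0" --pt "0 8 0" --pt "0 10 0" --twist '[0,0,0,0,0]'

```text
clock: 9.07
position: [0.5686, 0.0841, 0.0916]
ee_rot: [0.153, 0.69, -0.153, 0.69]
ft_force: [-2.3, -0.6, 5.4]
grip_width: 0.334
```

Emit:
send_rows --grip '[200,200,200,200,200]' --pt "0 2 0" --pt "0 4 0" --pt "0 6 0" --pt "0 8 0" --pt "0 10 0" --twist '[0,0,0,0,0]'

```text
clock: 9.48
position: [0.5728, 0.0932, 0.0917]
ee_rot: [0.153, 0.69, -0.153, 0.69]
ft_force: [-2.4, -0.6, 4.9]
grip_width: 0.332
```

Emit:
send_rows --grip '[200,200,200,200,200]' --pt "0 2 0" --pt "0 4 0" --pt "0 6 0" --pt "0 8 0" --pt "0 10 0" --twist '[0,0,0,0,0]'

```text
clock: 9.9
position: [0.577, 0.1023, 0.0917]
ee_rot: [0.153, 0.69, -0.153, 0.69]
ft_force: [-2.8, -1.4, 5.6]
grip_width: 0.337
```

Emit:
send_rows --grip '[200,200,200,200,200]' --pt "0 2 0" --pt "0 4 0" --pt "0 6 0" --pt "0 8 0" --pt "0 10 0" --twist '[0,0,0,0,0]'

```text
clock: 10.32
position: [0.5812, 0.1113, 0.0916]
ee_rot: [0.153, 0.69, -0.153, 0.69]
ft_force: [-2.9, -1.0, 5.2]
grip_width: 0.339
```

Emit:
send_rows --grip '[200,200,200,200,200]' --pt "0 2 0" --pt "0 4 0" --pt "0 6 0" --pt "0 8 0" --pt "0 10 0" --twist '[0,0,0,0,0]'

```text
clock: 10.73
position: [0.5854, 0.1204, 0.0916]
ee_rot: [0.153, 0.69, -0.153, 0.69]
ft_force: [-2.5, -0.5, 5.2]
grip_width: 0.332
```

Emit:
send_rows --grip '[200,200,200,200,200]' --pt "0 2 0" --pt "0 4 0" --pt "0 6 0" --pt "0 8 0" --pt "0 10 0" --twist '[0,0,0,0,0]'

```text
clock: 11.15
position: [0.5897, 0.1295, 0.0917]
ee_rot: [0.153, 0.69, -0.153, 0.69]
ft_force: [-2.8, -1.3, 6.1]
grip_width: 0.33
```

```bash
python3 - <<'E'
from h import *
st()
E
```

```text
t 11.15 p [0.5897 0.1295 0.0917] slide x,y -0.0447 0.0661 yawToolY 65.01 down [ 0.  0. -1.] j [-0.1   0.41 -0.24  1.67  0.11  1.08  0.76] g 0.33 F [-2.78 -1.26  6.15] Fslide x,y -2.0 -2.3
```

Emit:
send_rows --grip '[200,200,200,200,200]' --pt "0 2 0" --pt "0 4 0" --pt "0 6 0" --pt "0 8 0" --pt "0 10 0" --twist '[0,0,0,0,0]'

```text
clock: 11.57
position: [0.5939, 0.1386, 0.0917]
ee_rot: [0.153, 0.69, -0.153, 0.69]
ft_force: [-2.9, -1.2, 5.5]
grip_width: 0.331
```

Emit:
send_rows --grip '[200,200,200,200,200]' --pt "0 1 0" --pt "0 2 0" --pt "0 3 0" --pt "0 4 0" --pt "0 4 0" --twist '[0,0,0,0,0]'

```text
clock: 11.98
position: [0.5957, 0.1424, 0.0917]
ee_rot: [0.153, 0.69, -0.153, 0.69]
ft_force: [-2.6, 0.6, 4.2]
grip_width: 0.331
```

Emit:
send_rows --grip '[200,200,200,200,200]' --pt "0 1 0" --pt "0 2 0" --pt "0 2.5 0" --pt "0 3 0" --pt "0 3 0" --twist '[0,0,0,0,0]'

```text
clock: 12.4
position: [0.5969, 0.145, 0.0917]
ee_rot: [0.153, 0.69, -0.153, 0.69]
ft_force: [-2.1, -0.1, 6.0]
grip_width: 0.334
```

```bash
python3 - <<'E'
from h import *
st()
E
```

```text
t 12.4 p [0.5969 0.145  0.0917] slide x,y -0.0446 0.0831 yawToolY 65.02 down [ 0.  0. -1.] j [-0.12  0.43 -0.24  1.64  0.11  1.09  0.74] g 0.334 F [-2.13 -0.14  5.99] Fslide x,y -1.88 -1.01
```

Emit:
send_rows --grip '[200,200,200,200,200]' --pt "0 0.5 0" --pt "0 1 0" --pt "0 1.5 0" --pt "0 2 0" --pt "0 2 0" --twist '[0,0,0,0,0]'

```text
clock: 12.82
position: [0.5974, 0.1461, 0.0916]
ee_rot: [0.153, 0.691, -0.153, 0.69]
ft_force: [-4.6, -1.5, 7.8]
grip_width: 0.338
```

```bash
python3 - <<'E'
from h import *
st()
E
```

```text
t 12.82 p [0.5974 0.1461 0.0916] slide x,y -0.0446 0.0844 yawToolY 64.99 down [-0.001 -0.001 -1.   ] j [-0.12  0.43 -0.24  1.64  0.12  1.09  0.74] g 0.338 F [-4.56 -1.5   7.78] Fslide x,y -3.52 -3.27
```

Emit:
send_rows --grip '[200,200,200,200,200]' --pt "0 0.5 0" --pt "0 1 0" --pt "0 1.5 0" --pt "0 1.5 0" --pt "0 1.5 0" --twist '[0,0,0,0,0]'

```text
clock: 13.23
position: [0.5978, 0.147, 0.0917]
ee_rot: [0.153, 0.691, -0.154, 0.69]
ft_force: [-6.1, -2.9, 9.7]
grip_width: 0.334
```

```bash
python3 - <<'E'
from h import *
st()
E
```

```text
t 13.23 p [0.5978 0.147  0.0917] slide x,y -0.0446 0.0853 yawToolY 64.97 down [-0.001 -0.001 -1.   ] j [-0.12  0.44 -0.24  1.63  0.12  1.09  0.74] g 0.334 F [-6.11 -2.9   9.74] Fslide x,y -4.34 -5.19
```

Contact with the far buffer is confirmed: the force rises steadily to about 4 N above the drag at y≈85 mm. Going back.

Emit:
send_rows --grip '[200,200,200,200,200]' --pt "0 -2 0" --pt "0 -4 0" --pt "0 -6 0" --pt "0 -8 0" --pt "0 -10 0" --twist '[0,0,0,0,0]'

```text
clock: 13.65
position: [0.5943, 0.1393, 0.0917]
ee_rot: [0.153, 0.69, -0.153, 0.691]
ft_force: [-0.9, 2.3, 5.4]
grip_width: 0.333
```

Emit:
send_rows --grip '[200,200,200,200,200]' --pt "0 -2 0" --pt "0 -4 0" --pt "0 -6 0" --pt "0 -8 0" --pt "0 -10 0" --twist '[0,0,0,0,0]'

```text
clock: 14.07
position: [0.59, 0.1302, 0.0917]
ee_rot: [0.153, 0.69, -0.153, 0.691]
ft_force: [-1.9, 1.7, 5.0]
grip_width: 0.334
```

Emit:
send_rows --grip '[200,200,200,200,200]' --pt "0 -2 0" --pt "0 -4 0" --pt "0 -6 0" --pt "0 -8 0" --pt "0 -10 0" --twist '[0,0,0,0,0]'

```text
clock: 14.48
position: [0.5858, 0.1211, 0.0917]
ee_rot: [0.153, 0.69, -0.153, 0.691]
ft_force: [-1.8, 2.6, 5.2]
grip_width: 0.334
```

Emit:
send_rows --grip '[200,200,200,200,200]' --pt "0 -2 0" --pt "0 -4 0" --pt "0 -6 0" --pt "0 -8 0" --pt "0 -10 0" --twist '[0,0,0,0,0]'

```text
clock: 14.9
position: [0.5816, 0.112, 0.0917]
ee_rot: [0.153, 0.69, -0.153, 0.691]
ft_force: [-0.7, 2.1, 4.9]
grip_width: 0.33
```

Emit:
send_rows --grip '[200,200,200,200,200]' --pt "0 -2 0" --pt "0 -4 0" --pt "0 -6 0" --pt "0 -8 0" --pt "0 -10 0" --twist '[0,0,0,0,0]'

```text
clock: 15.32
position: [0.5773, 0.1029, 0.0917]
ee_rot: [0.153, 0.69, -0.153, 0.691]
ft_force: [-0.8, 2.0, 5.8]
grip_width: 0.335
```

Emit:
send_rows --grip '[200,200,200,200,200]' --pt "0 -2 0" --pt "0 -4 0" --pt "0 -6 0" --pt "0 -8 0" --pt "0 -10 0" --twist '[0,0,0,0,0]'

```text
clock: 15.73
position: [0.5731, 0.0939, 0.0916]
ee_rot: [0.153, 0.69, -0.153, 0.691]
ft_force: [-1.0, 3.2, 5.0]
grip_width: 0.332
```

Emit:
send_rows --grip '[200,200,200,200,200]' --pt "0 -2 0" --pt "0 -4 0" --pt "0 -6 0" --pt "0 -8 0" --pt "0 -10 0" --twist '[0,0,0,0,0]'

```text
clock: 16.15
position: [0.5689, 0.0847, 0.0916]
ee_rot: [0.153, 0.69, -0.153, 0.691]
ft_force: [-2.7, 2.5, 4.5]
grip_width: 0.336
```

Emit:
send_rows --grip '[200,200,200,200,200]' --pt "0 -2 0" --pt "0 -4 0" --pt "0 -6 0" --pt "0 -8 0" --pt "0 -10 0" --twist '[0,0,0,0,0]'

```text
clock: 16.57
position: [0.5647, 0.0757, 0.0917]
ee_rot: [0.153, 0.69, -0.153, 0.691]
ft_force: [-1.1, 2.5, 5.9]
grip_width: 0.334
```

Emit:
send_rows --grip '[200,200,200,200,200]' --pt "0 -2 0" --pt "0 -4 0" --pt "0 -6 0" --pt "0 -8 0" --pt "0 -10 0" --twist '[0,0,0,0,0]'

```text
clock: 16.98
position: [0.5605, 0.0666, 0.0916]
ee_rot: [0.153, 0.69, -0.153, 0.691]
ft_force: [-1.0, 0.8, 6.0]
grip_width: 0.338
```

```bash
python3 - <<'E'
from h import *
st()
E
```

```text
t 16.98 p [0.5605 0.0666 0.0916] slide x,y -0.045 -0.0033 yawToolY 65.02 down [ 0.001  0.001 -1.   ] j [-0.01  0.33 -0.23  1.78  0.08  1.04  0.87] g 0.338 F [-0.95  0.83  5.97] Fslide x,y -1.21 0.36
```

Now fine 4 mm steps through the suspected zone.

Emit:
send_rows --grip '[200,200,200,200,200]' --pt "0 -2 0" --pt "0 -4 0" --pt "0 -6 0" --pt "0 -8 0" --pt "0 -10 0" --twist '[0,0,0,0,0]'

```text
clock: 17.4
position: [0.5562, 0.0575, 0.0916]
ee_rot: [0.153, 0.69, -0.153, 0.691]
ft_force: [-1.7, 2.4, 5.6]
grip_width: 0.333
```

Emit:
send_rows --grip '[200,200,200,200,200]' --pt "0 -0.8 0" --pt "0 -1.6 0" --pt "0 -2.4 0" --pt "0 -3.2 0" --pt "0 -4 0" --twist '[0,0,0,0,0]'

```text
clock: 17.82
position: [0.5546, 0.0539, 0.0917]
ee_rot: [0.153, 0.69, -0.153, 0.691]
ft_force: [-1.2, 1.6, 5.1]
grip_width: 0.333
```

Emit:
send_rows --grip '[200,200,200,200,200]' --pt "0 -0.8 0" --pt "0 -1.6 0" --pt "0 -2.4 0" --pt "0 -3.2 0" --pt "0 -4 0" --twist '[0,0,0,0,0]'

```text
clock: 18.23
position: [0.553, 0.0504, 0.0916]
ee_rot: [0.153, 0.69, -0.153, 0.691]
ft_force: [-0.5, 3.4, 5.6]
grip_width: 0.333
```

Emit:
send_rows --grip '[200,200,200,200,200]' --pt "0 -0.8 0" --pt "0 -1.6 0" --pt "0 -2.4 0" --pt "0 -3.2 0" --pt "0 -4 0" --twist '[0,0,0,0,0]'

```text
clock: 18.65
position: [0.5514, 0.047, 0.0916]
ee_rot: [0.153, 0.69, -0.152, 0.691]
ft_force: [1.0, 5.5, 5.4]
grip_width: 0.334
```

Emit:
send_rows --grip '[200,200,200,200,200]' --pt "0 -0.8 0" --pt "0 -1.6 0" --pt "0 -2.4 0" --pt "0 -3.2 0" --pt "0 -4 0" --twist '[0,0,0,0,0]'

```text
clock: 19.07
position: [0.5499, 0.0439, 0.0917]
ee_rot: [0.153, 0.69, -0.152, 0.691]
ft_force: [2.9, 7.3, 3.4]
grip_width: 0.337
```

Emit:
send_rows --grip '[200,200,200,200,200]' --pt "0 -0.8 0" --pt "0 -1.6 0" --pt "0 -2.4 0" --pt "0 -3.2 0" --pt "0 -4 0" --twist '[0,0,0,0,0]'

```text
clock: 19.48
position: [0.5484, 0.0406, 0.0916]
ee_rot: [0.153, 0.69, -0.152, 0.691]
ft_force: [3.3, 6.3, 3.9]
grip_width: 0.333
```

Emit:
send_rows --grip '[200,200,200,200,200]' --pt "0 -0.8 0" --pt "0 -1.6 0" --pt "0 -2.4 0" --pt "0 -3.2 0" --pt "0 -4 0" --twist '[0,0,0,0,0]'

```text
clock: 19.9
position: [0.5467, 0.0368, 0.0917]
ee_rot: [0.153, 0.69, -0.152, 0.691]
ft_force: [3.2, 7.7, 2.5]
grip_width: 0.332
```

Emit:
send_rows --grip '[200,200,200,200,200]' --pt "0 -0.8 0" --pt "0 -1.6 0" --pt "0 -2.4 0" --pt "0 -3.2 0" --pt "0 -4 0" --twist '[0,0,0,0,0]'

```text
clock: 20.32
position: [0.5448, 0.033, 0.0917]
ee_rot: [0.153, 0.69, -0.152, 0.691]
ft_force: [1.9, 7.1, 4.0]
grip_width: 0.333
```

Emit:
send_rows --grip '[200,200,200,200,200]' --pt "0 -0.8 0" --pt "0 -1.6 0" --pt "0 -2.4 0" --pt "0 -3.2 0" --pt "0 -4 0" --twist '[0,0,0,0,0]'

```text
clock: 20.73
position: [0.5429, 0.0288, 0.0916]
ee_rot: [0.153, 0.69, -0.153, 0.691]
ft_force: [0.6, 4.1, 5.6]
grip_width: 0.33
```

Emit:
send_rows --grip '[200,200,200,200,200]' --pt "0 -0.8 0" --pt "0 -1.6 0" --pt "0 -2.4 0" --pt "0 -3.2 0" --pt "0 -4 0" --twist '[0,0,0,0,0]'

```text
clock: 21.15
position: [0.541, 0.0247, 0.0916]
ee_rot: [0.153, 0.69, -0.153, 0.691]
ft_force: [-0.8, 3.9, 6.7]
grip_width: 0.33
```

```bash
python3 - <<'E'
from h import *
st()
E
```

```text
t 21.15 p [0.541  0.0247 0.0916] slide x,y -0.0452 -0.0495 yawToolY 65.01 down [ 0.001  0.    -1.   ] j [ 0.05  0.28 -0.21  1.84  0.07  1.03  0.95] g 0.33 F [-0.83  3.85  6.66] Fslide x,y -2.36 3.15
```

Emit:
send_rows --grip '[200,200,200,200,200]' --pt "0 -2 0" --pt "0 -4 0" --pt "0 -6 0" --pt "0 -8 0" --pt "0 -10 0" --twist '[0,0,0,0,0]'

```text
clock: 21.57
position: [0.5366, 0.0153, 0.0916]
ee_rot: [0.153, 0.69, -0.153, 0.69]
ft_force: [-1.6, 1.6, 7.6]
grip_width: 0.328
```

Emit:
send_rows --grip '[200,200,200,200,200]' --pt "0 -2 0" --pt "0 -4 0" --pt "0 -6 0" --pt "0 -8 0" --pt "0 -10 0" --twist '[0,0,0,0,0]'

```text
clock: 21.98
position: [0.5324, 0.0063, 0.0916]
ee_rot: [0.153, 0.69, -0.153, 0.69]
ft_force: [-0.8, 2.9, 7.8]
grip_width: 0.335
```

Emit:
send_rows --grip '[200,200,200,200,200]' --pt "0 -2 0" --pt "0 -4 0" --pt "0 -6 0" --pt "0 -8 0" --pt "0 -9 0" --twist '[0,0,0,0,0]'

```text
clock: 22.4
position: [0.5285, -0.0021, 0.0916]
ee_rot: [0.153, 0.69, -0.153, 0.69]
ft_force: [-2.0, 2.7, 7.1]
grip_width: 0.334
```

Emit:
send_rows --grip '[200,200,200,200,200]' --pt "0 -1 0" --pt "0 -2 0" --pt "0 -3 0" --pt "0 -4 0" --pt "0 -4 0" --twist '[0,0,0,0,0]'

```text
clock: 22.82
position: [0.5268, -0.0057, 0.0916]
ee_rot: [0.153, 0.69, -0.153, 0.69]
ft_force: [-1.6, 1.6, 8.3]
grip_width: 0.331
```

```bash
python3 - <<'E'
from h import *
st()
E
```

```text
t 22.82 p [ 0.5268 -0.0057  0.0916] slide x,y -0.0453 -0.0831 yawToolY 64.98 down [ 0. -0. -1.] j [ 0.1   0.25 -0.19  1.87  0.06  1.02  1.01] g 0.331 F [-1.57  1.56  8.29] Fslide x,y -2.08 0.76
```

Emit:
send_rows --grip '[200,200,200,200,200]' --pt "0 -0.5 0" --pt "0 -1 0" --pt "0 -1.5 0" --pt "0 -2 0" --pt "0 -2 0" --twist '[0,0,0,0,0]'

```text
clock: 23.23
position: [0.526, -0.0075, 0.0916]
ee_rot: [0.153, 0.69, -0.153, 0.69]
ft_force: [-1.5, 1.9, 8.0]
grip_width: 0.333
```

Emit:
send_rows --grip '[200,200,200,200,200]' --pt "0 -0.5 0" --pt "0 -1 0" --pt "0 -1.5 0" --pt "0 -2 0" --pt "0 -2 0" --twist '[0,0,0,0,0]'

```text
clock: 23.65
position: [0.5252, -0.0092, 0.0916]
ee_rot: [0.153, 0.69, -0.153, 0.69]
ft_force: [-1.0, 2.1, 7.5]
grip_width: 0.329
```

```bash
python3 - <<'E'
from h import *
st()
E
```

```text
t 23.65 p [ 0.5252 -0.0092  0.0916] slide x,y -0.0453 -0.0869 yawToolY 64.99 down [ 0. -0. -1.] j [ 0.1   0.25 -0.19  1.88  0.06  1.02  1.02] g 0.329 F [-1.02  2.11  7.49] Fslide x,y -1.81 1.49
```

Emit:
send_rows --grip '[200,200,200,200,200]' --pt "0 -0.5 0" --pt "0 -1 0" --pt "0 -1.5 0" --pt "0 -2 0" --pt "0 -2 0" --twist '[0,0,0,0,0]'

```text
clock: 24.07
position: [0.5247, -0.0103, 0.0916]
ee_rot: [0.153, 0.69, -0.153, 0.691]
ft_force: [0.9, 3.4, 6.6]
grip_width: 0.332
```

```bash
python3 - <<'E'
from h import *
st()
E
```

```text
t 24.07 p [ 0.5247 -0.0103  0.0916] slide x,y -0.0453 -0.0881 yawToolY 65.02 down [ 0.001  0.001 -1.   ] j [ 0.1   0.25 -0.19  1.88  0.05  1.02  1.02] g 0.332 F [0.89 3.42 6.64] Fslide x,y -0.62 3.48
```

Emit:
send_rows --grip '[200,200,200,200,200]' --pt "0 -0.5 0" --pt "0 -1 0" --pt "0 -1.5 0" --pt "0 -1.5 0" --pt "0 -1.5 0" --twist '[0,0,0,0,0]'

```text
clock: 24.48
position: [0.5244, -0.0111, 0.0916]
ee_rot: [0.153, 0.69, -0.152, 0.691]
ft_force: [1.5, 5.7, 4.0]
grip_width: 0.336
```

```bash
python3 - <<'E'
from h import *
st()
E
```

```text
t 24.48 p [ 0.5244 -0.0111  0.0916] slide x,y -0.0453 -0.0889 yawToolY 65.05 down [ 0.002  0.001 -1.   ] j [ 0.11  0.25 -0.19  1.88  0.05  1.02  1.03] g 0.336 F [1.49 5.68 3.97] Fslide x,y -1.02 5.78
```

Emit:
send_rows --grip '[200,200,200,200,200]' --pt "0 2 0" --pt "0 4 0" --pt "0 6 0" --pt "0 8 0" --pt "0 10 0" --twist '[0,0,0,0,0]'

```text
clock: 24.9
position: [0.5277, -0.0039, 0.0916]
ee_rot: [0.153, 0.69, -0.154, 0.69]
ft_force: [-3.7, -0.6, 8.0]
grip_width: 0.334
```

Emit:
send_rows --grip '[200,200,200,200,200]' --pt "0 2 0" --pt "0 4 0" --pt "0 6 0" --pt "0 8 0" --pt "0 10 0" --twist '[0,0,0,0,0]'

```text
clock: 25.32
position: [0.5319, 0.0052, 0.0916]
ee_rot: [0.153, 0.69, -0.154, 0.69]
ft_force: [-3.7, 0.2, 9.3]
grip_width: 0.332
```

Emit:
send_rows --grip '[200,200,200,200,200]' --pt "0 2 0" --pt "0 4 0" --pt "0 6 0" --pt "0 8 0" --pt "0 10 0" --twist '[0,0,0,0,0]'

```text
clock: 25.73
position: [0.5362, 0.0143, 0.0916]
ee_rot: [0.153, 0.69, -0.154, 0.69]
ft_force: [-3.3, -0.5, 9.1]
grip_width: 0.331
```

Emit:
send_rows --grip '[200,200,200,200,200]' --pt "0 2 0" --pt "0 4 0" --pt "0 6 0" --pt "0 8 0" --pt "0 10 0" --twist '[0,0,0,0,0]'

```text
clock: 26.15
position: [0.5403, 0.0233, 0.0916]
ee_rot: [0.153, 0.69, -0.154, 0.69]
ft_force: [-4.4, -0.4, 9.7]
grip_width: 0.332
```

Emit:
send_rows --grip '[200,200,200,200,200]' --pt "0 0.6 0" --pt "0 1.2 0" --pt "0 1.8 0" --pt "0 2.4 0" --pt "0 3 0" --twist '[0,0,0,0,0]'

```text
clock: 26.57
position: [0.5414, 0.0257, 0.0916]
ee_rot: [0.153, 0.691, -0.154, 0.69]
ft_force: [-5.2, -2.1, 10.9]
grip_width: 0.332
```

Emit:
send_rows --grip '[200,200,200,200,200]' --pt "0 0.6 0" --pt "0 1.2 0" --pt "0 1.8 0" --pt "0 2.4 0" --pt "0 3 0" --twist '[0,0,0,0,0]'

```text
clock: 26.98
position: [0.5425, 0.028, 0.0916]
ee_rot: [0.153, 0.691, -0.154, 0.69]
ft_force: [-6.6, -2.4, 11.9]
grip_width: 0.334
```

Emit:
send_rows --grip '[200,200,200,200,200]' --pt "0 0.6 0" --pt "0 1.2 0" --pt "0 1.8 0" --pt "0 2.4 0" --pt "0 3 0" --twist '[0,0,0,0,0]'

```text
clock: 27.4
position: [0.5436, 0.0303, 0.0916]
ee_rot: [0.153, 0.691, -0.154, 0.69]
ft_force: [-8.0, -4.3, 13.4]
grip_width: 0.332
```

Emit:
send_rows --grip '[200,200,200,200,200]' --pt "0 0.6 0" --pt "0 1.2 0" --pt "0 1.8 0" --pt "0 2.4 0" --pt "0 3 0" --twist '[0,0,0,0,0]'

```text
clock: 27.82
position: [0.5447, 0.0327, 0.0916]
ee_rot: [0.153, 0.691, -0.155, 0.69]
ft_force: [-9.1, -4.3, 14.6]
grip_width: 0.336
```

```bash
python3 - <<'E'
from h import *
st()
E
```

```text
t 27.82 p [0.5447 0.0327 0.0916] slide x,y -0.0451 -0.0407 yawToolY 64.9 down [-0.002 -0.003 -1.   ] j [ 0.04  0.29 -0.21  1.82  0.07  1.04  0.93] g 0.336 F [-9.07 -4.35 14.64] Fslide x,y -6.42 -7.74
```

Emit:
send_rows --grip '[200,200,200,200,200]' --pt "0 0.6 0" --pt "0 1.2 0" --pt "0 1.8 0" --pt "0 2.4 0" --pt "0 3 0" --twist '[0,0,0,0,0]'

```text
clock: 28.23
position: [0.546, 0.0354, 0.0916]
ee_rot: [0.153, 0.691, -0.155, 0.69]
ft_force: [-6.6, -6.0, 14.0]
grip_width: 0.33
```

Emit:
send_rows --grip '[200,200,200,200,200]' --pt "0 0.5 0" --pt "0 1 0" --pt "0 1.3 0" --pt "0 1.3 0" --pt "0 1.3 0" --twist '[0,0,0,0,0]'

```text
clock: 28.65
position: [0.5466, 0.0368, 0.0916]
ee_rot: [0.153, 0.691, -0.155, 0.69]
ft_force: [-7.6, -3.9, 12.8]
grip_width: 0.335
```

```bash
python3 - <<'E'
from h import *
st()
E
```

```text
t 28.65 p [0.5466 0.0368 0.0916] slide x,y -0.0451 -0.0361 yawToolY 64.91 down [-0.002 -0.002 -1.   ] j [ 0.03  0.3  -0.21  1.82  0.08  1.04  0.92] g 0.335 F [-7.56 -3.88 12.76] Fslide x,y -5.25 -6.68
```

Emit:
send_rows --grip '[200,200,200,200,200]' --pt "-0.3 -0.4 0" --pt "-0.6 -0.8 0" --pt "-0.6 -1.0 0" --pt "-0.6 -1.0 0" --pt "-0.6 -1.0 0" --twist '[0,0,0,0,0]'

```text
clock: 29.07
position: [0.5466, 0.0368, 0.0917]
ee_rot: [0.153, 0.691, -0.154, 0.69]
ft_force: [-4.1, -3.3, 5.9]
grip_width: 0.334
```

```bash
python3 - <<'E'
from h import *
st()
E
```

```text
t 29.07 p [0.5466 0.0368 0.0917] slide x,y -0.0451 -0.0362 yawToolY 64.95 down [-0.001 -0.001 -1.   ] j [ 0.03  0.3  -0.21  1.82  0.07  1.04  0.92] g 0.334 F [-4.06 -3.34  5.9 ] Fslide x,y -2.29 -4.73
```

Emit:
send_rows --grip '[200,200,190,180,170]' --pt "-0.3 -0.5 0" --pt "-0.3 -1.0 0" --pt "-0.3 -1.0 0" --pt "-0.3 -1.0 0" --pt "-0.3 -1.0 0" --twist '[0,0,0,0,0]'

```text
clock: 29.48
position: [0.5465, 0.0367, 0.0917]
ee_rot: [0.153, 0.69, -0.153, 0.69]
ft_force: [2.4, -2.3, -4.2]
grip_width: 0.329
```

Emit:
send_rows --grip '[160,150,140,120,100]' --pt "0 0 0" --pt "0 0 0" --pt "0 0 0" --pt "0 0 0" --pt "0 0 0" --twist '[0,0,0,0,0]'

```text
clock: 29.9
position: [0.5468, 0.0373, 0.0924]
ee_rot: [0.153, 0.69, -0.153, 0.69]
ft_force: [0.2, 0.7, 0.8]
grip_width: 0.605
```

Emit:
send_rows --grip '[60,30,0,0,0]' --pt "0 0 0" --pt "0 0 0" --pt "0 0 0" --pt "0 0 0" --pt "0 0 0" --twist '[0,0,0,0,0]'

```text
clock: 30.32
position: [0.5467, 0.0371, 0.0922]
ee_rot: [0.153, 0.69, -0.153, 0.69]
ft_force: [0.2, -0.4, 0.2]
grip_width: 0.998
```

```bash
python3 - <<'E'
from h import *
st()
p,d=viewer.camera('wrist');cv2.imwrite('pics/w2.png',p)
E
```

```text
t 30.32 p [0.5467 0.0371 0.0922] slide x,y -0.0451 -0.0359 yawToolY 65.0 down [ 0.  0. -1.] j [ 0.04  0.3  -0.22  1.82  0.07  1.03  0.93] g 0.998 F [ 0.17 -0.43  0.17] Fslide x,y 0.33 -0.32
```

View pics/w2.png

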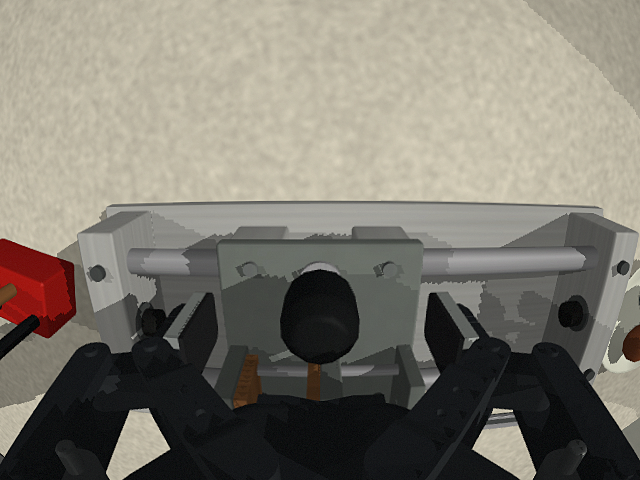

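The knob at (320,315) stands free, midway between the open fingers. Lifting straight up.

Emit:
send_rows --grip '[0,0,0,0,0]' --pt "-6 0 0" --pt "-20 0 0" --pt "-40 0 0" --pt "-60 0 0" --pt "-80 0 0" --twist '[0,0,0,0,0]'

```text
clock: 30.78
position: [0.5466, 0.0371, 0.1736]
ee_rot: [0.153, 0.69, -0.153, 0.69]
ft_force: [0.3, -0.8, 0.0]
grip_width: 1.002
```

Emit:
send_rows --grip '[0,0,0,0,0]' --pt "-20 0 0" --pt "-40 0 0" --pt "-50 0 0" --pt "-50 0 0" --pt "-50 0 0" --twist '[0,0,0,0,0]'

```text
clock: 31.2
position: [0.5467, 0.0371, 0.222]
ee_rot: [0.153, 0.69, -0.153, 0.69]
ft_force: [-0.0, 0.7, -0.3]
grip_width: 0.997
```

```bash
python3 - <<'E'
from h import *
s,R=st()
p,d=viewer.camera('wrist');cv2.imwrite('pics/w3.png',p)
m=viewer.camera_model('wrist')
K=np.array(m['camera_matrix']);M=np.array(m['mount'])
for n,z in(('knob',.108),('carriage',.026)):
    for q in viewer.spot_point(n,'wrist')[:1]:
        v=(np.array(q['position'])-K[:2,2])/K[0,0];r=np.linalg.norm(v);c=np.r_[v/r*np.sin(r),np.cos(r)]
        dd=R@M[:3,:3]@c;o=R@M[:3,3]+s['position'];X=(o+dd*(z-o[2])/dd[2]);print(n,q['score'],q['position'],X.round(4),'tool',(R.T@(X-s['position'])*1000).round(1))
E
```

```text
t 31.2 p [0.5467 0.0371 0.222 ] slide x,y -0.0451 -0.0359 yawToolY 65.0 down [ 0.  0. -1.] j [ 0.04  0.18 -0.22  1.67  0.04  1.29  0.95] g 0.997 F [-0.03  0.69 -0.32] Fslide x,y -0.32 0.61
knob 0.76 [324.0, 224.7] [0.5462 0.0396 0.108 ] tool [114.    2.1  -1.6]
carriage 0.78 [321.2, 244.8] [0.584  0.0199 0.026 ] tool [1.96e+02 1.00e-01 4.10e+01]
```

View pics/w3.png

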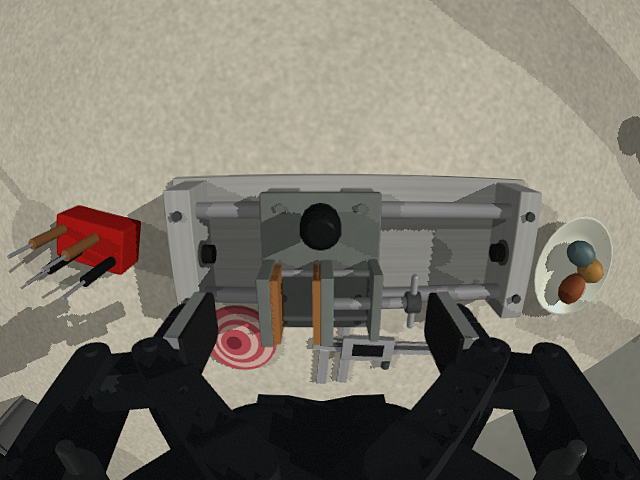

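The carriage stayed in place: the knob is at (320,227) and the carriage at (320,250), centred under the tool. The gripper is clear and the other things have not been disturbed. Handing in.

```bash
python3 -c "
from workcell import manip;print(manip.hand_in())"
```

```text
the job is handed in; nothing more can be done
None
```

The carriage is standing in the middle of the tight spot, released, and the job is handed in; no verdict was reported.

- **Stroke:** I gripped the knob and ran the carriage out at about 25 mm/s or slower until it rested on the far buffer. I then brought it back onto the home buffer. Each contact showed as a steady rise of about 4 N above the normal drag. The two contact points came out about 171 mm apart, against the 170 mm given.
- **Tight spot:** drag rose from about 2 N to about 8 N around carriage y ≈ -35 mm of the slide. The out pass put the middle about 2 mm nearer home than the return pass did, so I aimed close to the mean of the two. The plateau is broad and the force readings noisy, so I'd trust that position to about 2–3 mm.
- **Release:** I eased off the push before opening the gripper, then lifted straight up. The force on the gripper was about zero.
- **Last checks:** the last picture shows the carriage still centred under the open gripper. The network's knob point was 2 mm off that along the slide, and its carriage point 0.1 mm. The caliper, stone slice, saucer and pick holder look undisturbed by eye; I did not measure them again.

The whole job took about 31 s of the 61 s allowed.

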